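# Hold a prism block in the test beam

### The job

Pick the clear glass prism block out of the black tray by its two white frosted faces only; the gripper must never touch the polished clear faces. Hold it upright with the polished faces square to the lamp's beam and lower it into the middle of the gap between lamp and sensor until you feel its foot meet the sprung orange seat, then press the seat down gently by about 5 mm. Finish while still holding the block there in the beam, pressed on the seat, and leave everything else on the bench where it is.

Things in the scene. Friction and masses are not known exactly. Their poses are not given: they have to be found in the camera images.
- prism: Clear glass block with two white frosted faces, 24 x 24 x 60 mm tall, 65 to 110 g, upright in one of the tray's two pockets (either one). Origin: centre of its underside; z up. The frosted faces look along its own +x and -x (grip these, fingers closing along its x); the polished clear faces look along +y and -y. Either half turn of it will do in the beam.
- amber_block: Amber-brown block of the same shape and size standing in the tray's other pocket. Leave it alone. Origin: centre of its underside.
- tray: Black tray fixed to the bench, 90 (x) x 150 (y) x 22 mm high. Two square pockets 27 mm wide and 12 mm deep at y = -36 and +36 mm in its frame: a block's foot is 10 mm above the bench and 48 mm of it shows above the tray. Origin: centre of the underside. Its axes are parallel to the blocks' within about 0.05 rad.
- stand: Optical test stand fixed to the bench: aluminium plate 120 (x) x 190 (y) x 12 mm with a black lamp tube (at -y) and a blue sensor tube (at +y), both 38 mm thick, lying along y, axis 65 mm above the bench, highest point 84 mm, inner ends 40 mm either side of the middle (80 mm gap). The beam runs along its y. Origin: centre of the plate's underside; z up.
- beam (a point): Middle of the beam, 65 mm above the bench, axes as the stand's. Straight below it is the orange seat, 34 x 34 mm, facing up. Its top is clamped at a new height each time, 30 to 52 mm above the bench, and not reported: feel for it. The seat is sprung: it sinks 1 mm per newton and bottoms at 14 mm; stay well short of that.
- mouse: Black computer mouse, 100 x 58 x 30 mm, left, a bystander. Origin: centre of its underside.
- screwdriver: Red-handled screwdriver lying on the bench between tray and stand, pointing away from the robot, roughly 0.2 m long, 26 mm thick, a bystander. Origin: its middle.
Mind the look-alikes: they are no part of the job. Of the things that look like the prism, the smallest one is meant.

How it is judged:
By the outcome, as a careful person would: the job done as asked, in the order asked, and still so for the second after the job is handed in, while the arm keeps its last pose, push and grip.
It also fails if it takes over 38 s, if anything falls off the work surface, if the arm or the gripper's body presses on something with over 40 N, if the wrist force passes 120 N, or if a joint passes its speed limit or range.

### The arm

A 6-joint arm with a two-finger parallel gripper is mounted at the origin on the work surface. World frame = base frame: x ahead of the robot, y to its left, z up, the work surface at z = 0. Lengths are in mm, angles in rad, forces in N, time in s.
With the tool pointing down it reaches from about 325 to 1000 mm from the base axis. Payload 5.1 kg.
Tool frame: the origin (TCP) lies midway between the tips of the shut fingers; the grasp point (between the pads) lies 19 mm behind it (arm.grip_depth is the distance from the TCP to the grasp point, in mm); z points along the fingers, y is the line along which they close (so a half turn about z gives the same grasp; the last joint's range is limited). The gripper opens to 85 mm and grips with 20 to 120 N. Pads are 22 mm wide; open, the fingers measure 114 mm over their backs; the gripper's body (76 mm by 85 mm) begins 54 mm behind the grasp point. The pads swing forward as they close: fully open they stand 13 mm farther back than shut.
Start: joints at [-1.292, 0.124, 1.65, -0, 1.367, -0.083], TCP at [230.04, -607.92, 231.322] pointing down, gripper open.
Joint ranges: [-2.61, 2.61], [-1.02, 2.33], [0.03, 2.71], [-1.35, 4.49], [0.32, 2.68], [-2.91, 2.91]. Speed limits (rad/s): [2.57, 2.57, 3.14, 3.14, 3.14, 3.14].

### API

Orientations are given as a unit quaternion [x, y, z, w].
In Python, from bench import status, vision, order, arm gives the robot as it stands.
- The arm moves only by the tool move_arm, never from a script. Its argument "plan" is a list of rows, each a list of 3 entries, a list of its own where there are three numbers: the finger opening in mm, from 0 to 85.4, then the shift along the tool's x, y, z in mm, then the turn, a rotation vector about the tool's x, y, z in degrees. A call has 1 to 5 rows; each row is the pose to reach, as a shift and turn from the pose commanded when the call began, along the tool's axes at that moment; what a row does not reach only later rows make up. A row lasts 1/12 s, in which the tool goes at most 41.7 mm and 7.16 degrees, less where a joint would pass 70% of its speed; a pose out of reach is approached as far as the arm can. A call with a gripper value outside its range is refused whole. The fingers move at their own pace and stop on an object; the grip force is fixed at half the most. Time passes only in rows, so rows that repeat a pose let the fingers close. It gives the time, the measured TCP pose, the force, the opening and the grip force at its end, in the units of the state.
- status.observe(): the state, without advancing time (a new reading comes with each control period).
- vision.read_camera(name): name is "scene" or "top" or "wrist"; returns a dict with "pixels" (384x512x3 uint8, red, green, blue), "depth" (384x512 float32, mm along the optical axis (not along the pixel's ray), 0 where there is no reading), "intrinsics" (3x3 intrinsics, pixels), "dist_coeffs" ([k1, k2, p1, p2, k3] as OpenCV has them; the pictures are not rectified), "origin" and "orientation" of the camera in the world. Camera axes: x right, y down, z forward; pixel columns grow to the right and rows downward; lengths in mm; the calibration is good to about 2 mm. A picture is of the moment at which its call begins.
- order.finish_job(): hands the job in; it is judged then, once.
The state is a dict: "time_s": time; "joints": joint angles; "dq": joint speeds; "effort": joint torques, N m; "ee_pos": TCP position; "ee_rot": TCP orientation; "contact_force": force on the tool from outside, world axes, zero at the start; "ft_torque": the same for the moment, N m; "gripper_width": finger opening in mm; "grip_force": force on a finger pad.
Only numpy, scipy, OpenCV 4.12 (cv2) and the standard library are available. Lean on these libraries where they do the work, as an engineer would, in place of code of your own. Each camera call takes 0.05 s, during which the arm holds its last target. There are 200 camera calls.

## Working session

There is one attempt and no reset: what is moved stays moved. The work goes in short steps, Python scripts to look and compute and a tool call to move; the robot and the scene stay as the last step left them, time stands still between calls to the robot, and variables do not carry over. Pictures are saved under pics/ and viewed, at most 10 in all, crops included, and the job is handed in when it is done.

Besides the shell and the picture viewer there is one more tool, called after "Call:" in YAML: its name, and indented under it one key for each argument. move_arm: Moves the arm, as the interface text tells. Its arguments: {"type":"object","properties":{"plan":{"type":"array"}},"required":["plan"]}

```bash
mkdir -p pics; ls
cat > h.py <<'E'
import numpy as np, cv2
from scipy.spatial.transform import Rotation as R
from bench import status, vision, order, arm
def cam(n):
    c=vision.read_camera(n); return {k:(np.array(v) if not isinstance(v,str) else v) for k,v in c.items()}
def rot(c):
    o=np.array(c['orientation'],float); return o if o.shape==(3,3) else R.from_quat(o).as_matrix()
def rays(c,uv):
    p=cv2.undistortPoints(np.array(uv,float).reshape(-1,1,2),c['intrinsics'],c['dist_coeffs'])[:,0]
    return np.c_[p,np.ones(len(p))]@rot(c).T
def onplane(c,uv,z):
    d=rays(c,uv); return c['origin']+d*((z-c['origin'][2])/d[:,2])[:,None]
def bydepth(c,uv):
    uv=np.array(uv).reshape(-1,2); return c['origin']+rays(c,uv)*c['depth'][uv[:,1].astype(int),uv[:,0].astype(int)][:,None]
def save(n,im): cv2.imwrite('pics/'+n,im[...,::-1])
E
python3 - <<'E'
from h import *
import pickle
print(status.observe())
C={n:cam(n) for n in('scene','top','wrist')}
pickle.dump(C,open('c0.pkl','wb'))
for n in C: save(n+'0.png',C[n]['pixels']); print(n,C[n]['origin'],C[n]['orientation'])
E
```

```text
pics
{'time_s': 0.0, 'joints': array([-1.29158804e+00,  1.24529448e-01,  1.65169253e+00,  8.24488496e-06,
        1.36746603e+00, -8.25890115e-02]), 'dq': array([ 0.00092551, -0.00206351,  0.00025082, -0.00061345, -0.00042133,
        0.00037122]), 'effort': array([ 2.26074510e-03, -4.23617470e+01, -3.65447617e+01, -2.81624648e-05,
        6.92150497e-03, -4.39799834e-06]), 'ee_pos': array([ 229.88428354, -607.33953888,  230.02629603]), 'ee_rot': array([ 9.83682022e-01,  1.79912708e-01, -9.88136368e-05, -1.04301320e-03]), 'contact_force': array([-0.31223517,  0.33873513,  0.52110985]), 'ft_torque': array([ 0.02851578,  0.00775192, -0.0389653 ]), 'grip_force': 0.0, 'gripper_width': 85.68976826673061}
scene [1293.05825331  107.9794564   586.94311466] [ 0.63309685  0.62208214 -0.33039579 -0.32099971]
top [ 405.91639405   93.30241815 1012.07233555] [-0.69770213  0.71218119 -0.05343921  0.05615992]
wrist [ 301.60673333 -581.96929534  373.22907175] [ 0.81303266 -0.56183144 -0.08740104  0.12523733]
```

View pics/scene0.png

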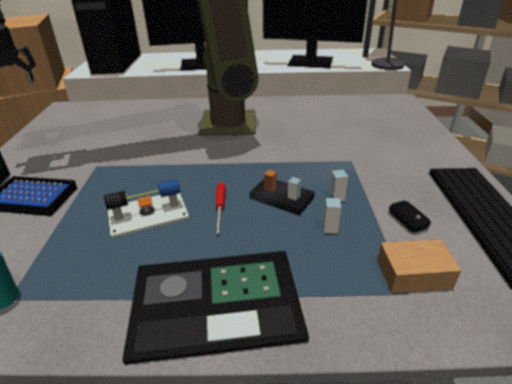

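View pics/top0.png

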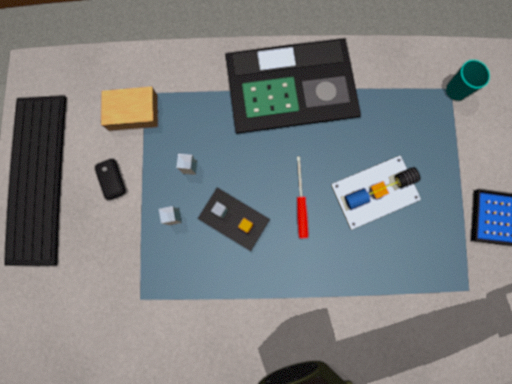

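The scene camera shows the tray at (282,195) with the amber block at (270,180) and the stand at (146,208). In the top view the tray is at (234,218) and the stand at (376,192).

Things that could be the prism, in top-view pixels: the glass block in the tray (219,209), a loose block at (185,163), and a loose block at (169,215). The loose ones look larger and stand on the bench, so I choose the one in the tray and check it in a close crop.

Run:
```python
from h import *
import pickle
C=pickle.load(open('c0.pkl','rb'))
t=C['top'];p=t['pixels'];s=C['scene']['pixels']
a=cv2.resize(p[175:260,155:285],(780,510),interpolation=3)[:, :]
a=cv2.resize(p[180:255,190:280],(400,333),interpolation=3); b=cv2.resize(p[150:235,325:425],(392,333),interpolation=3)
c=cv2.resize(s[160:240,240:360],(392,261),interpolation=3); d=cv2.resize(s[165:245,95:200],(400,261),interpolation=3)
save('crop1.png',np.vstack([np.hstack([a,b]),np.hstack([c,d])]))
hsv=cv2.cvtColor(p,cv2.COLOR_RGB2HSV)
def big(m,box,n):
    k=np.zeros(m.shape,np.uint8);x0,y0,x1,y1=box;k[y0:y1,x0:x1]=m[y0:y1,x0:x1]
    cs,_=cv2.findContours(k,cv2.RETR_EXTERNAL,cv2.CHAIN_APPROX_NONE);c=max(cs,key=cv2.contourArea)
    r=cv2.minAreaRect(c);print(n,cv2.contourArea(c),r);return cv2.boxPoints(r)
H,S,V=hsv[...,0],hsv[...,1],hsv[...,2]
print('depth tray',bydepth(t,[[219,209],[235,218],[245,226],[185,160],[169,211],[378,189],[357,199],[405,178],[345,188],[303,215]]).round(0))
tr=big((V<75).astype(np.uint8)|((V>120)&(S<60)).astype(np.uint8)|((H<25)&(S>120)),(190,180,280,255),'tray');q=onplane(t,tr,22);print(q.round(1),q.mean(0),[np.linalg.norm(q[i]-q[i-1]) for i in range(4)])
sm=((V>130)&(S<60)).astype(np.uint8)
st=big(cv2.morphologyEx(((V>130)&(S<60)|(H<25)&(S>120)|(H>100)&(S>160)).astype(np.uint8),3,np.ones((7,7))),(325,150,425,235),'stand');q=onplane(t,st,12);print(q.round(1),q.mean(0),[np.linalg.norm(q[i]-q[i-1]) for i in range(4)])
for box,n,z in(((205,195,232,222),'prism',70),((172,150,200,176),'L1',90),((155,203,183,226),'L2',90)):
    q=onplane(t,big(((V>110)&(S<60)).astype(np.uint8),box,n),z);print(q.round(1),q.mean(0))
```

```text
depth tray [[ 507.  198.   72.]
 [ 491.  166.   23.]
 [ 468.  140.   68.]
 [ 622.  276.   76.]
 [ 504.  309.   84.]
 [ 546. -167.   68.]
 [ 522. -114.   81.]
 [ 568. -227.   84.]
 [ 559. -101.   12.]
 [ 494.    4.   25.]]
tray 2123.5 ((233.36764526367188, 218.7205810546875), (61.39649200439453, 38.587181091308594), 30.963756561279297)
[[488.8 256.   22. ]
 [567.5 208.2  22. ]
 [489.   83.4  22. ]
 [412.1 131.7  22. ]] [489.35840892 169.8339836   22.        ] [np.float64(146.00112468154737), np.float64(92.1062485736331), np.float64(147.42605081981333), np.float64(90.88006722615252)]
stand 3677.0 ((375.9851989746094, 191.96449279785156), (52.53845977783203, 78.61538696289062), 67.38013458251953)
[[ 572.2  -64.4   12. ]
 [ 644.7 -250.    12. ]
 [ 522.2 -292.    12. ]
 [ 453.5 -108.1   12. ]] [ 548.14028072 -178.59349761   12.        ] [np.float64(126.49286843717337), np.float64(199.28792233729237), np.float64(129.47770351775875), np.float64(196.33237191792793)]
prism 115.5 ((218.2000274658203, 208.6000213623047), (11.62755298614502, 11.627553939819336), 26.56505012512207)
[[503.  217.8  70. ]
 [526.6 205.9  70. ]
 [514.2 182.2  70. ]
 [490.8 194.2  70. ]] [508.62599292 200.02445318  70.        ]
L1 213.5 ((184.00001525878906, 163.0), (16.124515533447266, 20.341697692871094), 7.125016689300537)
[[591.2 296.2  90. ]
 [638.  291.2  90. ]
 [632.4 254.3  90. ]
 [585.8 259.7  90. ]] [611.83855686 275.35973996  90.        ]
L2 231.0 ((166.59536743164062, 215.8699188232422), (19.69140625, 15.661890983581543), 81.25383758544922)
[[511.8 334.7  90. ]
 [516.5 299.6  90. ]
 [472.9 292.4  90. ]
 [468.2 327.2  90. ]] [492.3483728  313.46101349  90.        ]
```

View pics/crop1.png

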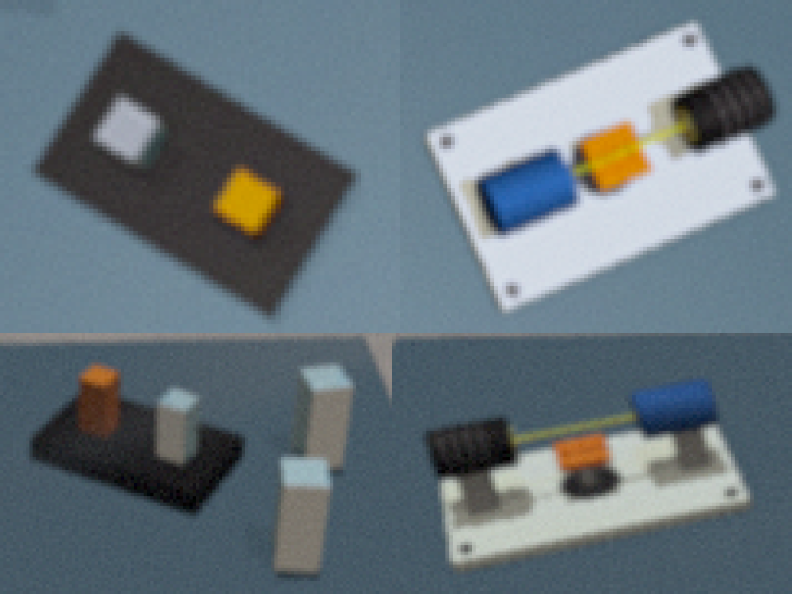

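The crop shows the chosen block at top (218,209) standing in a tray pocket. Its white face looks across the tray's short axis and its clear greenish face along the long axis. The two loose blocks are taller and on the mat. The stand crop shows the lamp (black), sensor (blue) and orange seat near (380,189). Next I bring the wrist camera over the stand, on the way to the tray.

```bash
cat >> h.py <<'E'
def goal(p,yaw=None,o=None):
    "shift (tool axes) and turn vector to TCP p with tool y at world angle yaw, pointing down"
    o=o or status.observe(); Rt=R.from_quat(o['ee_rot'])
    s=Rt.inv().apply(np.array(p)-o['ee_pos'])
    y=np.array([np.cos(yaw),np.sin(yaw),0]);z=np.array([0,0,-1.]);G=R.from_matrix(np.c_[np.cross(y,z),y,z])
    t=(Rt.inv()*G).as_rotvec(degrees=True)
    print('shift',s.round(2),'turn',t.round(2),'rows',np.linalg.norm(s)/41.7,np.linalg.norm(t)/7.16)
E
python3 - <<'E'
from h import *
import pickle
w=pickle.load(open('c0.pkl','rb'))['wrist'];o=status.observe();T=R.from_quat(o['ee_rot'])
print(T.inv().apply(w['origin']-o['ee_pos']),T.inv().apply(rot(w)).round(3) if 0 else (T.as_matrix().T@rot(w)).round(3),w['intrinsics'])
print(onplane(w,[[256,192]],40))
goal([400,-240,270],0.0)
goal([400,-240,270],-.35)
E
```

```text
[  76.07805878    1.29616883 -142.91306738] [[-0.001 -0.953 -0.302]
 [ 1.    -0.001  0.   ]
 [-0.    -0.302  0.953]] [[307.44017367   0.         254.03251582]
 [  0.         307.44017367 190.53063589]
 [  0.           0.           1.        ]]
[[ 201.89410661 -621.53783582   40.        ]]
shift [ 289.15 -283.53  -39.19] turn [-8.000e-02 -6.000e-02 -6.927e+01] rows 9.756665472723622 9.674243763181522
shift [ 289.15 -283.53  -39.19] turn [ -0.08  -0.05 -49.21] rows 9.756665472723622 6.8734763565916595
```

Run:
```python
from h import *
goal([555,-170,232],-.557)
```

```text
shift [ 458.88 -294.06   -1.15] turn [ -0.09  -0.04 -37.35] rows 13.07005844323542 5.217024308731053
```

Call:
move_arm:
  plan:
    - [85, [33, -21, 0], [0, 0, 0]]
    - [85, [66, -42, 0], [0, 0, 0]]
    - [85, [99, -63, 0], [0, 0, 0]]
    - [85, [132, -84, 0], [0, 0, 0]]
    - [85, [164, -105, 0], [0, 0, 0]]

```text
time_s: 0.57
ee_pos: [346.9, -449.9, 230.9]
ee_rot: [0.984, 0.18, -0.0, -0.0]
contact_force: [0.3, -0.8, 0.8]
gripper_width: 84.9
grip_force: 0.0
```

Call:
move_arm:
  plan:
    - [85, [33, -21, 0], [0, 0, 0]]
    - [85, [66, -42, 0], [0, 0, 0]]
    - [85, [99, -63, 0], [0, 0, 0]]
    - [85, [132, -84, 0], [0, 0, 0]]
    - [85, [164, -105, 0], [0, 0, 0]]

```text
time_s: 0.98
ee_pos: [463.2, -293.5, 231.1]
ee_rot: [0.984, 0.18, -0.0, -0.0]
contact_force: [0.7, -0.7, 0.5]
gripper_width: 84.8
grip_force: 0.0
```

Call:
move_arm:
  plan:
    - [85, [33, -21, 0], [0, 0, -7]]
    - [85, [66, -42, 0], [0, 0, -14]]
    - [85, [99, -63, 0], [0, 0, -21]]
    - [85, [130, -84, 0], [0, 0, -28]]
    - [85, [130, -84, 0], [0, 0, -35]]

```text
time_s: 1.4
ee_pos: [556.8, -165.8, 230.9]
ee_rot: [0.881, 0.473, 0.001, -0.001]
contact_force: [-0.6, -0.4, -0.5]
gripper_width: 85.3
grip_force: 0.0
```

Run:
```python
from h import *
import pickle
o=status.observe();print(o['time_s'],o['ee_pos'],o['joints'].round(3))
w=cam('wrist');pickle.dump((w,o),open('w1.pkl','wb'));save('w1.png',w['pixels'])
```

```text
1.4 [ 556.78788413 -165.75035574  230.94193762] [-0.383 -0.027  1.808  0.002  1.361  0.203]
```

View pics/w1.png

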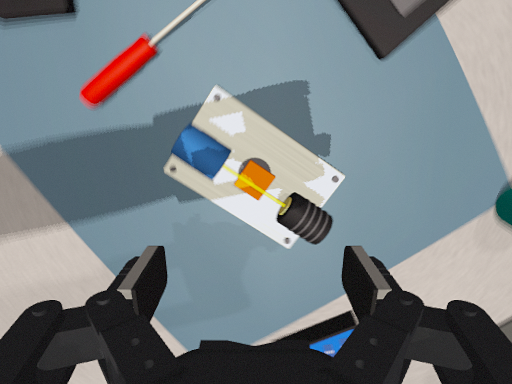

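The wrist view shows the stand plate with corners near (217,86), (345,178), (290,248) and (164,168), the sensor at (200,150), the lamp at (305,218) and the seat at (255,180). I fit the plate and tubes from depth.

Run:
```python
from h import *
import pickle
def pts(c,box):
    x0,y0,x1,y1=box;u,v=np.meshgrid(np.arange(x0,x1),np.arange(y0,y1));uv=np.c_[u.ravel(),v.ravel()]
    P=bydepth(c,uv);k=c['depth'][uv[:,1],uv[:,0]]>0;return P[k],uv[k]
def rect(P):
    r=cv2.minAreaRect(P[:,:2].astype(np.float32));b=cv2.boxPoints(r);e=b[1]-b[0],b[2]-b[1]
    l=max(e,key=np.linalg.norm);a=np.arctan2(l[1],l[0])-np.pi/2
    print(r[0],r[1],'yaw of y-long',(a+np.pi/2)%np.pi-np.pi/2,len(P))
w,o=pickle.load(open('w1.pkl','rb'));C=pickle.load(open('c0.pkl','rb'))
for c,b in((w,(150,75,360,260)),(C['top'],(325,150,425,235))):
    P,uv=pts(c,b);z=P[:,2];print('z pct',np.percentile(z,[2,20,50,90]).round(1))
    rect(P[(z>7)&(z<17)])
    hi=P[z>58];x=hi[:,:2]-hi[:,:2].mean(0);rect(hi)
hsv=cv2.cvtColor(w['pixels'],cv2.COLOR_RGB2HSV);m=(hsv[...,0]<17)&(hsv[...,0]>5)&(hsv[...,1]>150);m[:150]=0;m[210:]=0;m[:,:225]=0;m[:,285:]=0
v,u=np.nonzero(m);S=bydepth(w,np.c_[u,v]);print('seat',np.median(S,0),np.percentile(S[:,2],[10,90]))
# screws
g=cv2.cvtColor(w['pixels'],cv2.COLOR_RGB2GRAY);Q=[]
for a,b in((218,97),(335,179),(289,240),(172,170)):
    s=255-g[b-5:b+6,a-5:a+6].astype(float);s=np.clip(s-np.percentile(s,85),0,None);yy,xx=np.mgrid[-5:6,-5:6];Q.append((a+(s*xx).sum()/s.sum(),b+(s*yy).sum()/s.sum()))
q=onplane(w,Q,12);print(np.round(Q,1).tolist(),q.round(1).tolist(),q.mean(0));
for i,j in((0,1),(3,2)): d=q[i]-q[j];print(np.linalg.norm(d),np.arctan2(d[1],d[0])-np.pi/2)
for i,j in((1,2),(0,3)): d=q[i]-q[j];print(np.linalg.norm(d),np.arctan2(d[1],d[0]))
```

```text
z pct [ 0.1  1.3  2.4 71. ]
(548.146728515625, -178.67953491210938) (120.66692352294922, 189.4420623779297) yaw of y-long 0.36692882 10804
(561.9313354492188, -173.7593994140625) (67.60406494140625, 180.5416259765625) yaw of y-long 0.3607757 4454
z pct [-2.   0.7  3.8 52.1]
(579.9968872070312, -164.98660278320312) (185.89645385742188, 190.6483917236328) yaw of y-long 0.3733008 2753
(548.7985229492188, -177.52194213867188) (39.87234878540039, 181.31346130371094) yaw of y-long 0.36925197 835
seat [ 553.25014566 -180.2745428    45.48576167] [44.45423071 46.46130567]
[[217.4, 97.8], [334.4, 178.1], [286.7, 239.5], [172.5, 169.0]] [[562.2, -83.3, 12.0], [626.4, -239.3, 12.0], [534.0, -277.4, 12.0], [468.3, -120.5, 12.0]] [ 547.73222362 -180.11289508   12.        ]
168.72764794345508 0.39063637266726237
170.05028728916773 0.39684947804953596
99.88907601427618 0.3909149386001129
100.95386749857165 0.3778427399940286
```

Run:
```python
from h import *
goal([508,198,215],-.557)
```

```text
shift [ 279.15 -241.22   16.11] turn [-0.05 -0.01 -1.51] rows 8.8558417770086 0.21160396677479182
```

Call:
move_arm:
  plan:
    - [85, [30, -26, 2], [0, 0, 0]]
    - [85, [60, -52, 4], [0, 0, 0]]
    - [85, [90, -78, 5], [0, 0, 0]]
    - [85, [120, -104, 7], [0, 0, 0]]
    - [85, [150, -130, 9], [0, 0, 0]]

```text
time_s: 1.87
ee_pos: [530.6, 27.1, 222.1]
ee_rot: [0.885, 0.465, -0.0, 0.0]
contact_force: [1.2, 0.3, -0.0]
gripper_width: 84.9
grip_force: 0.0
```

Call:
move_arm:
  plan:
    - [85, [30, -26, 2], [0, 0, 0]]
    - [85, [60, -52, 4], [0, 0, 0]]
    - [85, [90, -78, 5], [0, 0, -1.5]]
    - [85, [120, -104, 7], [0, 0, -1.5]]
    - [85, [129, -111, 7], [0, 0, -1.5]]

```text
time_s: 2.28
ee_pos: [510.9, 198.8, 214.7]
ee_rot: [0.878, 0.479, -0.0, -0.001]
contact_force: [-0.1, -0.4, -0.6]
gripper_width: 85.4
grip_force: 0.0
```

Run:
```python
from h import *
import pickle
o=status.observe();print(o['time_s'],o['ee_pos'],o['joints'].round(3),R.from_quat(o['ee_rot']).as_matrix()[:,1])
w=cam('wrist');pickle.dump((w,o),open('w2.pkl','wb'));save('w2.png',w['pixels'])
```

```text
2.2833 [510.89834053 198.8009009  214.70701238] [ 0.272 -0.09   1.895  0.002  1.337  0.843] [ 0.84123318 -0.54066989 -0.00167806]
```

View pics/w2.png

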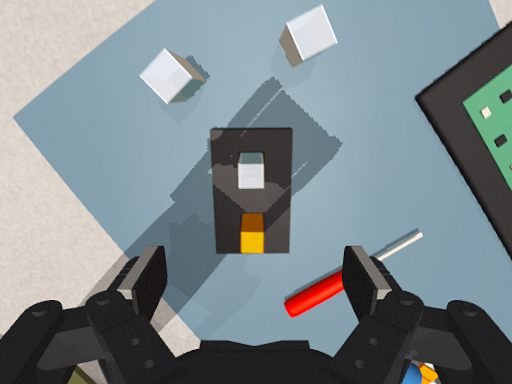

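The wrist view shows the prism top at (251,176). Its clear greenish face looks up-image along the tray, and its frosted faces look left and right, which is the finger direction. The amber block is at (252,232).

Run:
```python
from h import *
import pickle
w,o=pickle.load(open('w2.pkl','rb'))
def pts(x0,y0,x1,y1):
    u,v=np.meshgrid(np.arange(x0,x1),np.arange(y0,y1));uv=np.c_[u.ravel(),v.ravel()];return bydepth(w,uv)
def rect(n,P):
    r=cv2.minAreaRect(P[:,:2].astype(np.float32));b=cv2.boxPoints(r);e=[b[1]-b[0],b[2]-b[1]]
    print(n,np.round(r[0],1),np.round(r[1],1),[round(float(np.arctan2(l[1],l[0])),4) for l in e],P[:,2].mean().round(1))
P=pts(230,140,270,200);rect('prism',P[P[:,2]>64]);P=pts(205,120,300,260);rect('tray',P[(P[:,2]>17)&(P[:,2]<27)])
g=cv2.cvtColor(w['pixels'],cv2.COLOR_RGB2HSV);m=((g[...,2]>180)&(g[...,1]<30)).astype(np.uint8);m[:140]=0;m[200:]=0;m[:,:230]=0;m[:,275:]=0
v,u=np.nonzero(m);q=onplane(w,np.c_[u,v],70);print(u.min(),u.max(),v.min(),v.max());rect('prism col',q)
c=onplane(w,[[251,176]],70)[0];print(c)
```

```text
prism [525.6 226.1] [88.9 24. ] [-0.5631, 1.0077] 75.6
tray [488.8 168.8] [151.1  89.3] [-0.5621, 1.0087] 22.5
238 263 164 188
prism col [507.6 199.8] [24.  24.3] [-0.5632, 1.0076] 70.0
[508.09663026 199.50392056  70.        ]
```

Run:
```python
from h import *
goal([507.8,199.5,33],-.563)
```

```text
shift [ -1.18  -3.12 181.84] turn [-0.08 -0.02 -0.42] rows 4.361513738025938 0.05969619004055502
```

Call:
move_arm:
  plan:
    - [85, [-1.2, -3.1, 10], [0, 0, -0.4]]
    - [85, [-1.2, -3.1, 45], [0, 0, -0.4]]
    - [85, [-1.2, -3.1, 80], [0, 0, -0.4]]
    - [85, [-1.2, -3.1, 110], [0, 0, -0.4]]
    - [85, [-1.2, -3.1, 130], [0, 0, -0.4]]

```text
time_s: 2.75
ee_pos: [506.9, 193.2, 81.0]
ee_rot: [0.877, 0.48, -0.003, -0.0]
contact_force: [-1.0, -0.3, -0.9]
gripper_width: 84.9
grip_force: 0.0
```

Run:
```python
from h import *
w=cam('wrist');save('w3.png',w['pixels'])
goal([507.8,199.5,33],-.563)
g=cv2.cvtColor(w['pixels'],cv2.COLOR_RGB2HSV);m=((g[...,2]>170)&(g[...,1]<30)).astype(np.uint8);m[:,:200]=0;m[:,320:]=0
cs,_=cv2.findContours(m,0,1)
for c in cs:
    if cv2.contourArea(c)>300: r=cv2.minAreaRect(c);print(r,onplane(w,cv2.boxPoints(r),70).round(1).tolist(),onplane(w,[r[0]],70))
```

```text
shift [ 8.03 -0.71 44.29] turn [-0.42  0.52 -0.32] rows 1.0796509248689707 0.10337908968176455
((249.0, 225.0), (42.0, 42.0), 90.0) [[505.8, 216.5, 70.0], [524.7, 204.5, 70.0], [511.6, 183.2, 70.0], [491.8, 195.8, 70.0]] [[508.65658481 200.27516853  70.        ]]
```

View pics/w3.png

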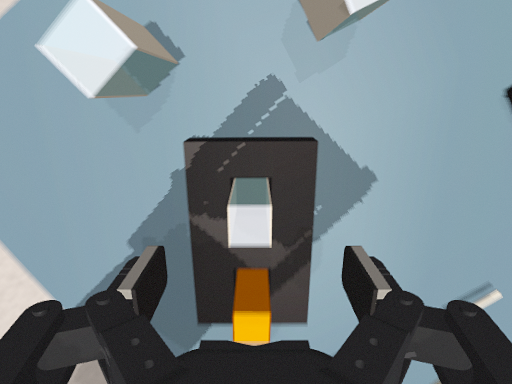

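The view confirms the choice: white faces left and right at (249,212), clear face on the up-image side. The pose reads 8 mm off in tool x, so I let it settle and recheck.

Call:
move_arm:
  plan:
    - [85, [0, 0, 0], [0, 0, 0]]
    - [85, [0, 0, 0], [0, 0, 0]]

```text
time_s: 2.97
ee_pos: [509.5, 194.8, 85.7]
ee_rot: [0.877, 0.481, 0.0, 0.0]
contact_force: [-0.4, -0.3, 1.0]
gripper_width: 84.8
grip_force: 0.0
```

Run:
```python
from h import *
goal([507.8,199.5,33],-.563);print(status.observe()['ee_pos'])
```

```text
shift [ 3.04 -4.   52.73] turn [ 0.02  0.   -0.24] rows 1.2702810306189996 0.03386572095749662
[509.52630056 194.79527289  85.73312524]
```

Run:
```python
from h import *
w=cam('wrist');g=cv2.cvtColor(w['pixels'],cv2.COLOR_RGB2HSV);m=((g[...,2]>170)&(g[...,1]<30)).astype(np.uint8);m[:,:200]=0;m[:,320:]=0;m[:150]=0
v,u=np.nonzero(m);q=onplane(w,np.c_[u,v],70);r=cv2.minAreaRect(q[:,:2].astype(np.float32));print(r)
goal([*r[0],33],-.563);o=status.observe();print(o['ee_pos'],o['time_s'],R.from_quat(o['ee_rot']).as_matrix().T@(w['origin']-o['ee_pos']))
```

```text
((508.1856689453125, 198.8736114501953), (23.462013244628906, 23.586761474609375), 57.48966598510742)
shift [ 1.71 -3.87 53.97] turn [ 0.11 -0.1  -0.22] rows 1.2983274343977504 0.037038656146211484
[510.38810606 195.32599756  86.9789849 ] 3.0167 [  74.83156566    0.35678202 -141.67342144]
```

Call:
move_arm:
  plan:
    - [85, [2.2, -3.9, 0], [0, 0, -0.2]]
    - [85, [2.2, -3.9, 20], [0, 0, -0.2]]
    - [85, [2.2, -3.9, 40], [0, 0, -0.2]]
    - [85, [2.2, -3.9, 53], [0, 0, -0.2]]
    - [85, [2.2, -3.9, 53], [0, 0, -0.2]]

```text
time_s: 3.43
ee_pos: [505.3, 199.7, 30.4]
ee_rot: [0.875, 0.484, -0.002, -0.0]
contact_force: [-0.2, -0.4, 0.0]
gripper_width: 84.9
grip_force: 0.0
```

Call:
move_arm:
  plan:
    - [85, [0, 0, 0], [0, 0, 0]]
    - [85, [0, 0, 0], [0, 0, 0]]

```text
time_s: 3.6
ee_pos: [507.9, 200.4, 33.7]
ee_rot: [0.875, 0.484, 0.001, 0.0]
contact_force: [-0.5, -1.0, -0.6]
gripper_width: 85.3
grip_force: 0.0
```

Run:
```python
from h import *
goal([508,199.2,33],-.563)
w=cam('wrist');save('w4.png',w['pixels'])
```

```text
shift [-0.97  0.72  0.71] turn [ 0.09 -0.09  0.1 ] rows 0.03371088055981839 0.02206654696576768
```

View pics/w4.png

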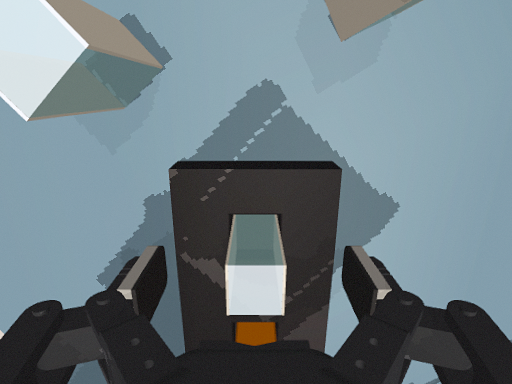

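The prism (226–286, row 290) sits midway between the pads (165 and 343), with the clear faces along the row direction. I close the gripper.

Call:
move_arm:
  plan:
    - [60, [0, 0.3, 0], [0, 0, 0]]
    - [45, [0, 0.3, 0], [0, 0, 0]]
    - [32, [0, 0.3, 0], [0, 0, 0]]
    - [26, [0, 0.3, 0], [0, 0, 0]]
    - [22, [0, 0.3, 0], [0, 0, 0]]

```text
time_s: 4.07
ee_pos: [507.3, 199.9, 32.5]
ee_rot: [0.875, 0.484, 0.0, 0.0]
contact_force: [-0.5, -0.2, 1.9]
gripper_width: 25.1
grip_force: 1.4
```

Call:
move_arm:
  plan:
    - [16, [0, 0, 0], [0, 0, 0]]
    - [10, [0, 0, 0], [0, 0, 0]]
    - [10, [0, 0, 0], [0, 0, 0]]
    - [10, [0, 0, 0], [0, 0, 0]]
    - [10, [0, 0, 0], [0, 0, 0]]

```text
time_s: 4.48
ee_pos: [507.4, 200.0, 32.6]
ee_rot: [0.875, 0.484, 0.0, 0.0]
contact_force: [-0.5, -0.0, 1.9]
gripper_width: 23.5
grip_force: 59.0
```

Call:
move_arm:
  plan:
    - [10, [0, 0, -3], [0, 0, 0]]
    - [10, [0, 0, -10], [0, 0, 0]]
    - [10, [0, 0, -25], [0, 0, 0]]
    - [10, [0, 0, -45], [0, 0, 0]]
    - [10, [0, 0, -70], [0, 0, 0]]

```text
time_s: 4.9
ee_pos: [505.5, 199.4, 101.4]
ee_rot: [0.875, 0.484, -0.002, -0.0]
contact_force: [0.7, 0.7, -0.8]
gripper_width: 23.1
grip_force: 59.4
```

Call:
move_arm:
  plan:
    - [10, [0, 0, -28], [0, 0, 0]]
    - [10, [0, 0, -56], [0, 0, 0]]
    - [10, [0, 0, -72], [0, 0, 0]]
    - [10, [0, 0, -72], [0, 0, 0]]
    - [10, [0, 0, -72], [0, 0, 0]]

```text
time_s: 5.32
ee_pos: [507.5, 200.0, 175.2]
ee_rot: [0.875, 0.484, 0.001, 0.0]
contact_force: [0.2, -0.4, -1.0]
gripper_width: 23.1
grip_force: 59.5
```

Run:
```python
from h import *
goal([548.2,-178.8,175],.367);print(status.observe()['joints'])
```

```text
shift [-2.9895e+02  2.3612e+02  7.0000e-02] turn [ 1.10e-01 -4.00e-02 -5.32e+01] rows 9.135503224918699 7.429894832770136
[ 2.76944175e-01 -6.63982177e-02  1.94109707e+00 -3.41224048e-05
  1.26494980e+00  8.38433606e-01]
```

Call:
move_arm:
  plan:
    - [10, [-20, 16, 0], [0, 0, 0]]
    - [10, [-50, 40, 0], [0, 0, 0]]
    - [10, [-83, 65, 0], [0, 0, 0]]
    - [10, [-116, 92, 0], [0, 0, 0]]
    - [10, [-149, 118, 0], [0, 0, 0]]

```text
time_s: 5.73
ee_pos: [525.8, 10.8, 171.5]
ee_rot: [0.875, 0.484, -0.002, -0.001]
contact_force: [0.5, 0.3, -0.9]
gripper_width: 23.5
grip_force: 59.5
```

Call:
move_arm:
  plan:
    - [10, [-33, 26, 0], [0, 0, 0]]
    - [10, [-66, 52, 0], [0, 0, 0]]
    - [10, [-99, 78, 0], [0, 0, 0]]
    - [10, [-130, 103, 0], [0, 0, 0]]
    - [10, [-150, 118, 0], [0, 0, 0]]

```text
time_s: 6.15
ee_pos: [546.1, -180.7, 171.4]
ee_rot: [0.876, 0.482, -0.002, -0.001]
contact_force: [1.2, -0.5, -1.2]
gripper_width: 23.2
grip_force: 59.5
```

Call:
move_arm:
  plan:
    - [10, [0, 0, 0], [0, 0, -5]]
    - [10, [0, 0, 0], [0, 0, -11]]
    - [10, [0, 0, 0], [0, 0, -17]]
    - [10, [0, 0, 0], [0, 0, -23]]
    - [10, [0, 0, 0], [0, 0, -29]]

```text
time_s: 6.57
ee_pos: [546.0, -177.1, 171.0]
ee_rot: [0.725, 0.689, -0.001, -0.002]
contact_force: [0.1, 0.7, -1.2]
gripper_width: 23.7
grip_force: 59.5
```

Call:
move_arm:
  plan:
    - [10, [0, 0, 0], [0, 0, -6]]
    - [10, [0, 0, 0], [0, 0, -12]]
    - [10, [0, 0, 0], [0, 0, -18]]
    - [10, [0, 0, 0], [0, 0, -22]]
    - [10, [0, 0, 0], [0, 0, -24.2]]

```text
time_s: 6.98
ee_pos: [546.0, -176.9, 171.1]
ee_rot: [0.565, 0.825, -0.0, -0.003]
contact_force: [-0.1, -0.5, -0.3]
gripper_width: 23.3
grip_force: 59.5
```

Call:
move_arm:
  plan:
    - [10, [0, 0, 0], [0, 0, 0]]
    - [10, [0, 0, 0], [0, 0, 0]]
    - [10, [0, 0, 0], [0, 0, 0]]

```text
time_s: 7.23
ee_pos: [546.9, -177.2, 172.8]
ee_rot: [0.567, 0.824, -0.0, -0.001]
contact_force: [0.8, -0.1, -0.7]
gripper_width: 23.3
grip_force: 59.5
```

Run:
```python
from h import *
import pickle
goal([548.2,-178.8,175],.367)
w=cam('wrist');o=status.observe();print(o['contact_force'],o['ee_pos']);pickle.dump((w,o),open('w5.pkl','wb'));save('w5.png',w['pixels'])
```

```text
shift [-1.94  0.69 -2.25] turn [-0.1  -0.1  -0.05] rows 0.07302536526769791 0.021275691341255416
[ 0.67166642  0.51286849 -0.32829592] [ 547.04582699 -177.34067593  173.18558972]
```

View pics/w5.png

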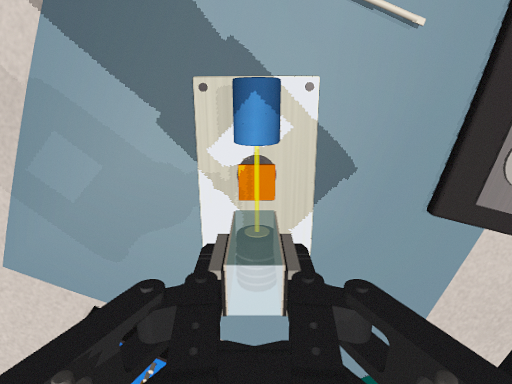

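The prism is held by its frosted faces (230–285, rows 210–315). The stand lies aligned beneath it with the beam at column 257, the seat at (257,182) and plate screws at (203,87) and (309,86). I refine the stand yaw and centre from this view.

Run:
```python
from h import *
import pickle
w,o=pickle.load(open('w5.pkl','rb'));p=w['pixels'];h=cv2.cvtColor(p,cv2.COLOR_RGB2HSV)
u,v=np.meshgrid(np.arange(150,370),np.arange(60,240));uv=np.c_[u.ravel(),v.ravel()];P=bydepth(w,uv)
k=(P[:,2]>7)&(P[:,2]<17);M=np.zeros(p.shape[:2],np.uint8);M[uv[k,1],uv[k,0]]=1
def fit(px):
    q=onplane(w,px,12)[:,:2].astype(np.float32);x=cv2.fitLine(q,cv2.DIST_HUBER,0,.01,.01).ravel();return x
# colour sub-edges: use depth mask outline rows/cols
L=[(np.nonzero(M[r])[0].min()-.5,r) for r in range(90,215)];Rr=[(np.nonzero(M[r])[0].max()+.5,r) for r in range(90,215)];T=[(c,np.nonzero(M[:,c])[0].min()-.5) for c in range(205,308)]
fs=[fit(a) for a in(L,Rr,T)]
for n,f in zip('LRT',fs): print(n,f.round(4),'yaw',(np.arctan2(f[1],f[0])-(np.pi/2 if n!='T' else 0)+np.pi/2)%np.pi-np.pi/2)
a=(fs[0][2:]+0);yw=.37
def info(y):
    X=np.array([np.cos(y),np.sin(y)]);Y=np.array([-X[1],X[0]]);return X,Y
y=np.mean([(np.arctan2(f[1],f[0])-(np.pi/2 if i<2 else 0)+np.pi/2)%np.pi-np.pi/2 for i,f in enumerate(fs)])
X,Y=info(y);xl,xr=fs[0][2:]@X,fs[1][2:]@X;yt=fs[2][2:]@Y
print('yaw',y,'width',xr-xl,'centre',X*(xl+xr)/2+Y*(yt-95))
# sensor tube edges & beam (yellow) & seat
m=(h[...,0]>20)&(h[...,0]<35)&(h[...,1]>140);m[:148]=0;m[205:]=0;vv,uu=np.nonzero(m)
b=[(uu[vv==r].mean(),r) for r in np.unique(vv)];q=onplane(w,b,65);f=cv2.fitLine(q[:,:2].astype(np.float32),2,0,.01,.01).ravel();print('beam yaw',(np.arctan2(f[1],f[0])-np.pi/2+np.pi/2)%np.pi-np.pi/2,'x-offset in stand',f[2:]@X,'plate',(xl+xr)/2, len(b))
m=(h[...,0]>100)&(h[...,0]<118)&(h[...,1]>160);m[:75]=0;m[150:]=0;m[:,:225]=0;m[:,290:]=0
l=[(np.nonzero(m[r])[0].min(),r) for r in range(85,130)];rr=[(np.nonzero(m[r])[0].max(),r) for r in range(85,130)]
for e in(l,rr): q=onplane(w,e,65);f=cv2.fitLine(q[:,:2].astype(np.float32),2,0,.01,.01).ravel();print('tube',(np.arctan2(f[1],f[0]))%np.pi-np.pi/2,f[2:]@X)
t=R.from_quat(o['ee_rot']).as_matrix();print('tool y yaw',np.arctan2(t[1,1],t[0,1]),'tcp in stand x',o['ee_pos'][:2]@X,'y',o['ee_pos'][:2]@Y,'mid y',yt-95,'tilt',t[:,2])
S=P[(h[uv[:,1],uv[:,0],0]<17)&(h[uv[:,1],uv[:,0],1]>170)&(P[:,2]>25)];print('seat',np.median(S,0),len(S),(S[:,:2]@X).min(),(S[:,:2]@X).max(),(S[:,:2]@Y).max())
# prism top edges in image rows 262..312 at top z
for r in(255,285,305): print(r,p[r,215:300].sum(1)[:22].tolist() if 0 else '')
```

```text
L [ 3.665000e-01 -9.304000e-01  4.849174e+02 -1.805499e+02] yaw 0.37521577
R [ 3.604000e-01 -9.328000e-01  5.959347e+02 -1.379784e+02] yaw 0.36865807
T [ 9.335000e-01  3.586000e-01  5.221166e+02 -8.753670e+01] yaw 0.3667637
yaw 0.37021253 width 118.898865 centre [ 548.2078 -179.3145]
beam yaw 0.24160028 x-offset in stand 446.1992 plate 446.18857 56
tube 0.38197994 428.30936
tube 0.3841374 464.3148
tool y yaw 0.3663252723133535 tcp in stand x 445.81948163119523 y -363.25454012189914 mid y -365.51505 tilt [-1.69858136e-03  7.20757776e-04 -9.99998298e-01]
seat [ 548.39461243 -178.65835696   45.46056667] 1003 430.12450700551693 463.28226240264684 -287.6659235438985
255 
285 
305
```

Call:
move_arm:
  plan:
    - [10, [-2, 0.5, 0], [0, 0, -0.1]]
    - [10, [-2, 0.5, 10], [0, 0, -0.1]]
    - [10, [-2, 0.5, 30], [0, 0, -0.1]]
    - [10, [-2, 0.5, 50], [0, 0, -0.1]]
    - [10, [-2, 0.5, 62], [0, 0, -0.1]]

```text
time_s: 7.7
ee_pos: [547.5, -178.8, 109.4]
ee_rot: [0.566, 0.825, -0.0, -0.002]
contact_force: [0.2, -0.1, -0.7]
gripper_width: 23.0
grip_force: 59.5
```

Call:
move_arm:
  plan:
    - [10, [0, 0, 0], [0, 0, 0]]
    - [10, [0, 0, 8], [0, 0, 0]]
    - [10, [0, 0, 16], [0, 0, 0]]
    - [10, [0, 0, 24], [0, 0, 0]]
    - [10, [0, 0, 27], [0, 0, 0]]

```text
time_s: 8.12
ee_pos: [548.4, -179.1, 84.3]
ee_rot: [0.565, 0.825, -0.0, -0.0]
contact_force: [-0.6, -0.0, -1.2]
gripper_width: 23.4
grip_force: 59.5
```

Call:
move_arm:
  plan:
    - [10, [0, 0, 0], [0, 0, 0]]
    - [10, [0, 0, 0], [0, 0, 0]]
    - [10, [0, 0, 0], [0, 0, 0]]

```text
time_s: 8.37
ee_pos: [549.2, -179.4, 85.9]
ee_rot: [0.565, 0.825, 0.0, 0.001]
contact_force: [-0.0, 0.4, -1.2]
gripper_width: 23.2
grip_force: 59.5
```

Run:
```python
from h import *
goal([548.2,-179,68.5],.369)
F=[]
for i in range(3): vision.read_camera('wrist'); o=status.observe(); F.append([*o['contact_force'],*o['ee_pos']])
print(np.round(F,2))
```

```text
shift [ 0.76 -0.79 17.42] turn [ 0.04  0.04 -0.01] rows 0.41849733627916846 0.008672780030624674
[[ 4.3000e-01 -6.0000e-02 -2.3400e+00  5.4923e+02 -1.7940e+02  8.6000e+01]
 [-6.6000e-01  8.3000e-01 -7.6000e-01  5.4919e+02 -1.7942e+02  8.5990e+01]
 [-4.3000e-01  1.8000e-01 -6.4000e-01  5.4915e+02 -1.7937e+02  8.5940e+01]]
```

Call:
move_arm:
  plan:
    - [10, [0.5, -0.8, 4], [0, 0, 0]]
    - [10, [0.5, -0.8, 8], [0, 0, 0]]
    - [10, [0.5, -0.8, 12], [0, 0, 0]]
    - [10, [0.5, -0.8, 13], [0, 0, 0]]
    - [10, [0.5, -0.8, 14], [0, 0, 0]]

```text
time_s: 8.93
ee_pos: [547.4, -178.9, 70.6]
ee_rot: [0.566, 0.825, -0.0, -0.001]
contact_force: [-0.5, 0.5, -0.5]
gripper_width: 23.5
grip_force: 59.5
```

Call:
move_arm:
  plan:
    - [10, [0, 0, 0.5], [0, 0, 0]]
    - [10, [0, 0, 1], [0, 0, 0]]
    - [10, [0, 0, 1], [0, 0, 0]]
    - [10, [0, 0, 1], [0, 0, 0]]

```text
time_s: 9.27
ee_pos: [548.0, -179.1, 70.5]
ee_rot: [0.565, 0.825, 0.0, 0.0]
contact_force: [0.1, -0.6, -0.4]
gripper_width: 23.6
grip_force: 59.5
```

Call:
move_arm:
  plan:
    - [10, [0, 0, 0.5], [0, 0, 0]]
    - [10, [0, 0, 1], [0, 0, 0]]
    - [10, [0, 0, 1], [0, 0, 0]]
    - [10, [0, 0, 1], [0, 0, 0]]

```text
time_s: 9.6
ee_pos: [547.8, -179.0, 69.3]
ee_rot: [0.565, 0.825, -0.0, -0.0]
contact_force: [-1.2, 0.5, -0.5]
gripper_width: 23.6
grip_force: 59.5
```

Call:
move_arm:
  plan:
    - [10, [0, 0, 0.5], [0, 0, 0]]
    - [10, [0, 0, 1], [0, 0, 0]]
    - [10, [0, 0, 1], [0, 0, 0]]
    - [10, [0, 0, 1], [0, 0, 0]]

```text
time_s: 9.93
ee_pos: [547.8, -179.0, 68.2]
ee_rot: [0.565, 0.825, -0.0, -0.0]
contact_force: [0.1, 0.4, -1.0]
gripper_width: 23.3
grip_force: 59.5
```

Call:
move_arm:
  plan:
    - [10, [0, 0, 0.5], [0, 0, 0]]
    - [10, [0, 0, 1], [0, 0, 0]]
    - [10, [0, 0, 1], [0, 0, 0]]
    - [10, [0, 0, 1], [0, 0, 0]]

```text
time_s: 10.27
ee_pos: [547.9, -179.1, 67.4]
ee_rot: [0.565, 0.825, 0.0, 0.0]
contact_force: [-0.0, 0.3, -0.6]
gripper_width: 23.4
grip_force: 59.5
```

Call:
move_arm:
  plan:
    - [10, [0, 0, 0.5], [0, 0, 0]]
    - [10, [0, 0, 1], [0, 0, 0]]
    - [10, [0, 0, 1], [0, 0, 0]]
    - [10, [0, 0, 1], [0, 0, 0]]

```text
time_s: 10.6
ee_pos: [547.9, -179.1, 66.5]
ee_rot: [0.565, 0.825, 0.0, 0.0]
contact_force: [-0.9, 0.3, 0.2]
gripper_width: 23.4
grip_force: 59.6
```

Call:
move_arm:
  plan:
    - [10, [0, 0, 0.5], [0, 0, 0]]
    - [10, [0, 0, 1], [0, 0, 0]]
    - [10, [0, 0, 1], [0, 0, 0]]
    - [10, [0, 0, 1], [0, 0, 0]]

```text
time_s: 10.93
ee_pos: [547.9, -179.1, 65.5]
ee_rot: [0.565, 0.825, 0.0, 0.0]
contact_force: [-0.5, 0.9, 1.8]
gripper_width: 23.5
grip_force: 59.7
```

Run:
```python
from h import *
F=[]
for i in range(8): vision.read_camera('wrist'); o=status.observe(); F.append([*o['contact_force'],*o['ee_pos']])
print(np.mean(F,0).round(2),np.std(F,0).round(2))
```

```text
[-3.0000e-01  1.2000e-01  1.3000e+00  5.4791e+02 -1.7910e+02  6.5420e+01] [0.6  0.37 0.6  0.01 0.01 0.02]
```

The seat has been met: the force rises from about −0.9 N to +1.3 N, so it is about 2.2 mm down with first contact at TCP z ≈ 67.5. I press about 2.8 mm more.

Call:
move_arm:
  plan:
    - [10, [0, 0, 0.6], [0, 0, 0]]
    - [10, [0, 0, 1.2], [0, 0, 0]]
    - [10, [0, 0, 2], [0, 0, 0]]
    - [10, [0, 0, 2.8], [0, 0, 0]]
    - [10, [0, 0, 2.8], [0, 0, 0]]

```text
time_s: 11.75
ee_pos: [547.9, -179.1, 62.7]
ee_rot: [0.565, 0.825, 0.0, 0.0]
contact_force: [-0.5, 1.4, 3.8]
gripper_width: 23.2
grip_force: 60.2
```

Call:
move_arm:
  plan:
    - [10, [0, 0, 0], [0, 0, 0]]
    - [10, [0, 0, 0], [0, 0, 0]]
    - [10, [0, 0, 0], [0, 0, 0]]

```text
time_s: 12.0
ee_pos: [547.9, -179.1, 62.7]
ee_rot: [0.565, 0.825, 0.0, 0.0]
contact_force: [-1.1, 0.6, 5.1]
gripper_width: 23.2
grip_force: 60.2
```

Run:
```python
from h import *
F=[]
for i in range(10): w=cam('wrist'); o=status.observe(); F.append([*o['contact_force'],*o['ee_pos']])
print(np.mean(F,0).round(2),o['time_s'],o['grip_force']);goal([548.2,-179,62.6],.369)
s=cam('scene')['pixels'];save('end.png',np.hstack([cv2.resize(s[160:250,90:210],(400,300),interpolation=3),cv2.resize(w['pixels'],(400,300))]))
```

```text
[-7.5000e-01  2.4000e-01  4.0600e+00  5.4793e+02 -1.7911e+02  6.2630e+01] 12.5 60.18096685409546
shift [-0.01  0.32 -0.02] turn [ 0.01  0.01 -0.01] rows 0.0075775504047857845 0.0024838053633266756
```

View pics/end.png

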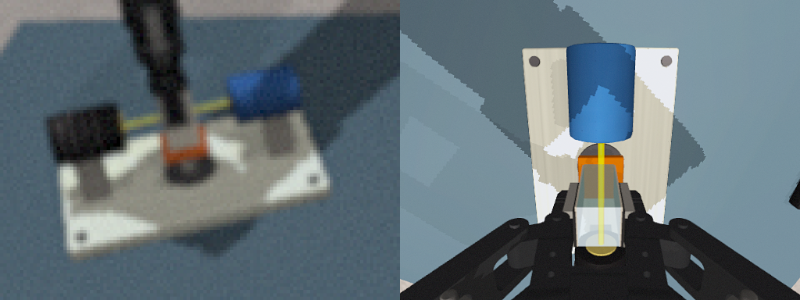

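The pictures show the block standing on the seat midway between the tubes, with the beam passing through its clear faces. The press is about 5.0 N, which is 5 mm, so I hand in.

```bash
python3 -c "
from h import *
print(order.finish_job())"
```

```text
the job is handed in; nothing more can be done
None
```

The job is handed in with the prism gripped by its frosted faces, square in the middle of the beam, and pressed about 5 mm (about 5 N) into the seat, at 12.5 s of the 38 s allowed; the hand-in returned no verdict.

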